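# Press the bushing home in a dryer idler arm

### The arm

A 6-joint arm with a two-finger parallel gripper is mounted at the origin on the work surface. World frame = base frame: x ahead of the robot, y to its left, z up, the work surface at z = 0. Lengths are in mm, angles in rad, forces in N, time in s.
With the tool pointing down it reaches from about 350 to 725 mm from the base axis. Payload 6 kg.
Tool frame: the origin (TCP) lies midway between the tips of the shut fingers; the grasp point (between the pads) lies env.hold_point_z behind it (env.hold_point_z is the distance from the TCP to the grasp point, in mm); z points along the fingers, y is the line along which they close (so a half turn about z gives the same grasp; the last joint's range is limited). The gripper opens to 85 mm and grips with 20 to 120 N. Pads are 22 mm wide; open, the fingers measure 114 mm over their backs; the gripper's body (76 mm by 85 mm) begins 54 mm behind the grasp point. The pads swing forward as they close: fully open they stand 13 mm farther back than shut.
Start: joints at [1.641, 0.04, 0.085, 0, -1.615, -0.334], TCP at [156.425, 579.228, 231.261] pointing down, gripper open.
Joint ranges: [-2.56, 2.56], [-1.29, 2.01], [-1.08, 1.49], [-3.29, 1.98], [-2.81, -0.18], [-2.99, 2.99]. Speed limits (rad/s): [2.57, 2.57, 3.01, 3.14, 3.14, 3.14].

### API

Orientations are given as a unit quaternion [x, y, z, w].
In Python, from cell import status, cams, env, nets gives the robot as it stands.
- The arm moves only by the tool apply_moves, never from a script. Its arguments are lists of equal length, an entry for each row: "linear": the shift along the tool's x, y, z in m, a list of three; "turn": the turn, a rotation vector about the tool's x, y, z in degrees, a list of three; "jaw": the opening in per cent of the stroke, from 0 (shut) to 100 (fully open). A call has 1 to 20 rows; each row is the pose to reach, as a shift and turn from the pose commanded when the call began, along the tool's axes at that moment; what a row does not reach only later rows make up. A row lasts 1/12 s, in which the tool goes at most 41.7 mm and 7.16 degrees, less where a joint would pass 70% of its speed; a pose out of reach is approached as far as the arm can. A call with a gripper value outside its range is refused whole. The fingers move at their own pace and stop on an object; "grip_force" is the grip in N (left out, the last holds). Time passes only in rows, so rows that repeat a pose let the fingers close. It gives the time, the measured TCP pose, the force, the opening and the grip force at its end, in the units of the state.
- status.sense(): the state, without advancing time (a new reading comes with each control period).
- cams.grab_frame(name): name is "side" or "top"; returns (picture, depth): 384x512x3 uint8, red, green, blue; 384x512 float32, mm along the optical axis (not along the pixel's ray), 0 where there is no reading.
- cams.get_calibration(name): a dict with "K" (3x3 intrinsics, pixels), "k1" (the pictures are not rectified: a ray, as slopes to the right and down, at radius r is drawn at 1 + k1 r^2 times it, then the intrinsics apply), "rvec" (rotation vector, rad) and "tvec" (3), from world to camera coordinates, as OpenCV has them. Camera axes: x right, y down, z forward; pixel columns grow to the right and rows downward; lengths in mm; the calibration is good to about 2 mm. A picture is of the moment at which its call begins. get_calibration takes no time and is no camera call.
- env.sign_off(): hands the job in; it is judged then, once.
Trained networks look in the newest picture that a camera, given by its name, has taken for a name from the list of things; names that differ only in an ending like _2 or _b are one class to them, and where a whole thing is asked for, a point or a joint stands for the part that bears it (a point fixed in the world has none). Each returns a list of dicts, best first, with "score" (0 to 1); they miss things now and then, are a little off and sometimes report something else, mostly with a low value. They report only what shows in the picture. A call takes as long as a camera call. They do not tell look-alikes from the thing itself.
- nets.spot_in(target, camera): "position" ([x, y, z] in mm, in the coordinates of the camera as it stood for that picture, good to about 4 mm: the middle of the surface that is visible of it).
- nets.silhouettes(target, camera): "pixels" (384x512 bool, what is visible of it).
- nets.tip_of(target, camera): "position" ([x, y, z] in mm, in the coordinates of the camera as it stood for that picture, good to about 4 mm: a listed point, or the origin of a listed thing).
The state is a dict: "time_s": time; "joint_pos": joint angles; "dq": joint speeds; "joint_efforts": joint torques, N m; "eef_pos": TCP position; "tool_rot": TCP orientation; "force": force on the tool from outside, world axes, zero at the start; "ft_torque": the same for the moment, N m; "grip_width": finger opening in mm; "gripper_force": force on a finger pad.
Only numpy, scipy, OpenCV 4.12 (cv2) and the standard library are available. Lean on these libraries where they do the work, as an engineer would, in place of code of your own. Each camera call takes 0.05 s, during which the arm holds its last target. There are 200 camera calls.

### The job

Take the dryer idler arm whose bushing still stands proud of its boss, lay it flat on the bench press's anvil with the boss pushed back against the two dowels under the ram, and let go of it. Then swing the press lever down until you feel it come to its stop, with the bushing pressed flush, without leaning on it any harder, and ease the lever back up to rest by hand - never let it fly back. Leave the arm where it lies on the anvil and do not disturb the other things on the counter.

Things in the scene. Friction and masses are not known exactly. Their poses are not given: they have to be found in the camera images.
- idler_arm: the loose workpiece, 123 mm long, cast aluminium, about 0.35 kg, lying flat: a round boss 46 mm in diameter and 30 mm high, and a bar 28 mm wide and 20 mm thick from it to a rounded end 100 mm from the boss axis. A brass bushing, 21 mm in diameter, stands 8 to 12 mm proud of the boss. Origin on the boss axis at the underside, z up; the bar lies along -x
- idler_arm_boss (a point): the centre of the workpiece boss's top face, 30 mm above its underside
- idler_arm_grip (a point): a point in the middle of the workpiece's bar, 75 mm from the boss axis and 10 mm above the underside; the bar is 28 mm wide here, with free parallel sides
- bushing (a joint): how far the workpiece's bushing has been pressed in, m: 0 when 12 mm proud, 0.012 when flush with the boss's top; starts at 0 to 0.004. It is a tight fit that takes about 40 N to push and stays where it is pushed
- press: grey bench press fixed to the counter, about 0.31 m high; its throat opens to its front, its own -x; origin on the counter under the ram's axis, z up. Foot 210 x 120 mm, 30 mm high, reaching 100 mm in front of the axis; head 64 mm wide, from 130 to 245 mm high, its front face 35 mm before the axis; column from 60 mm behind the axis
- lamp_edge (a point): middle of the lower front edge of the press's flat work lamp, 74 mm wide, which juts from the head over the work: 92 mm in front of the ram's axis, 215 mm above the counter. An upright gripper does not fit under it or over the work; reach in with the tool leaning back 25 to 45 degrees towards the press's front
- anvil_mid (a point): the ram's axis at 62 mm above the counter, the middle of the anvil's range: the anvil, a round steel table 90 mm in diameter centred on the ram's axis, is screw-set and its true top is anywhere from 58 to 66 mm above the counter, this point not following it; feel for it
- dowels (a point): midway between two upright dowels fixed to the anvil, 12 mm in diameter, 18 mm high above the anvil's top, 22 mm behind the ram's axis (press's +x) and 19 mm to either side. A boss pushed back against both of them is on the ram's axis to within about 1 mm. The point is at the middle of the anvil's height range
- ram: the press's vertical steel ram, flat round face 28 mm in diameter, wider than the bushing, so that the boss's top stops it with the bushing flush; origin at the centre of its face, 122 mm above the counter when the lever is up. It comes down 26 mm for each radian of the lever
- ram_face (a point): the centre of the ram's lower face, same point as the ram's origin
- press_lever (a joint): angle of the press lever, rad: 0 at rest, when it points to the press's front and 0.95 rad above the horizontal; grows as it swings forward and down. It meets its stop, the ram on the boss, at 1.0 to 1.35 rad, by the anvil's height. A return spring without damper takes about 2 N at the grip at first, 6 N at the end; let go while down it flies back
- lever_grip (a point): the middle of the lever's freely revolving black grip, 25 mm in diameter, 95 mm long, along the press's y, 170 mm from the pivot and 125 mm to the press's -y of the ram's axis; about 328 mm high at rest. Pinch it from above. Pressing the bushing adds 4 to 6 N here; the stop is a steep rise: 15 to 20 N in all is enough, and 6.5 times any extra bears on the boss
- lever_hinge (a point): the point on the lever's pivot axis (along the press's y) level with the middle of the grip, 190 mm above the counter and 5 mm behind the ram's axis; the grip's middle turns about it at 170 mm
- done_arm: bystander: a second loose idler arm of the same shape and size, its bushing already flush; same axes
- pulley: bystander: black idler pulley 72 mm in diameter, 26 mm high, lying flat; origin under its centre
- roller: bystander: rubber-tyred drum roller 76 mm in diameter, 30 mm high, lying flat; origin under its centre
- spray_can: bystander: spray can 58 mm in diameter, 190 mm high, standing; origin under its centre
- grease_tub: bystander: grease tub 80 mm in diameter, 70 mm high, standing; origin under its centre
- wrench: bystander: wrench 180 mm long, lying flat
- screwdriver: bystander: screwdriver 200 mm long, lying flat
Things that resemble listed ones, but are neither listed nor needed, are in the scene too. What is shaped like the idler_arm but red is not meant.

How it is judged (in metres and radians):
On the way, in this order (a step that is already met when the one before it is completed fails the run):
1. the arm lies flat on the anvil with its boss centred under the ram, let go (horizontal distance between idler_arm_boss and ram_face below 0.003 m and angle between idler_arm's own z axis and vertical below 0.04 rad and contact force between the fingers and idler_arm below 0.3 N), for 0.2 s.
2. the lever is swung to its stop: the ram bears on the boss and the bushing is flush (value of joint bushing above 0.0108 m and value of joint press_lever above 0.8 rad and contact force between ram and idler_arm above 15 N), for 0.1 s.
3. the lever is back up at rest (value of joint press_lever below 0.06 rad), for 0.2 s.
At the end, for the whole second after the job is handed in: The arm lies flat (within 0.04 rad) and still on the anvil, its boss centred under the ram within 3 mm, the bushing flush within 1.2 mm, and the lever back up within 0.06 rad of rest (horizontal distance between idler_arm_boss and ram_face below 0.003 m and angle between idler_arm's own z axis and vertical below 0.04 rad and height (world z) of idler_arm between 0.054 and 0.07 m and value of joint bushing above 0.0108 m and value of joint press_lever below 0.06 rad and linear speed of idler_arm below 0.02 m/s); the robot touches nothing.
It fails at once if the lever flew back (faster than 3 rad/s) (velocity of joint press_lever below -3 rad/s).
It fails at once if the press was leaned on: more than 300 N between ram and arm (contact force between ram and idler_arm above 300 N).
It fails at once if a bystander was moved by more than 20 mm (distance of any of done_arm, pulley, roller, spray_can, grease_tub, wrench, screwdriver from where it was at the start of the episode above 0.02 m).
It also fails if it takes over 61 s, if anything falls off the work surface, if the arm or the gripper's body presses on something with over 40 N, if the wrist force passes 120 N, or if a joint passes its speed limit or range.

## Working session

There is one attempt and no reset: what is moved stays moved. The work goes in short steps, Python scripts to look and compute and a tool call to move; the robot and the scene stay as the last step left them, time stands still between calls to the robot, and variables do not carry over. Pictures are saved under pics/ and viewed, at most 10 in all, crops included, and the job is handed in when it is done.

Besides the shell and the picture viewer there is one more tool, called after "Emit:" as name(argument=value, ...) on one line, values as JSON. apply_moves: Moves the arm, as the interface text tells. Its arguments: {"type":"object","properties":{"linear":{"type":"array","items":{"type":"array","items":{"type":"number"}}},"turn":{"type":"array","items":{"type":"array","items":{"type":"number"}}},"jaw":{"type":"array","items":{"type":"number"}},"grip_force":{"type":"number"}},"required":["linear","turn","jaw"]}

```bash
mkdir -p pics; ls; python3 - <<'E'
from cell import status,cams,env,nets
import cv2,numpy as np
print(env.hold_point_z)
for n in ("side","top"):
    im,d=cams.grab_frame(n); cv2.imwrite(f"pics/{n}0.png",im[:,:,::-1]); np.save(f"{n}0.npy",d)
    c=cams.get_calibration(n); print(n,c)
print(status.sense())
E
```

```text
pics
18.700000000000003
side {'K': array([[383.78612447,   0.        , 254.1937211 ],
       [  0.        , 383.78612447, 194.08720486],
       [  0.        ,   0.        ,   1.        ]]), 'k1': -0.0015641312985407144, 'rvec': array([ 2.2431766 , -0.51366882,  0.21252836]), 'tvec': array([-509.68505503,  323.83054323, 1206.97039441])}
top {'K': array([[434.58041763,   0.        , 256.90970252],
       [  0.        , 434.58041763, 191.16563413],
       [  0.        ,   0.        ,   1.        ]]), 'k1': 0.057152801860618586, 'rvec': array([ 2.15268175, -2.15832321,  0.13714715]), 'tvec': array([  -7.02225118,  597.1825275 , 1361.77515067])}
{'time_s': 0.1, 'joint_pos': array([ 1.64072917e+00,  4.07864041e-02,  8.38994362e-02, -3.91725108e-04,
       -1.61551201e+00, -3.33691876e-01]), 'dq': array([-0.00039076, -0.00088948,  0.00266631,  0.00088556,  0.00063954,
       -0.00165989]), 'joint_efforts': array([-4.92252802e-03, -3.69354093e+01,  3.48285520e+01,  6.95153564e+00,
       -4.49414118e-03,  2.22744895e-06]), 'eef_pos': array([156.2897653 , 578.97718417, 230.35615474]), 'tool_rot': array([ 9.91317286e-01, -1.31489002e-01, -3.10811364e-05,  8.24281918e-04]), 'force': array([-1.0403837 , -0.45891553,  0.55055077]), 'ft_torque': array([ 0.00761322, -0.01057506,  0.0381089 ]), 'gripper_force': 0.0, 'grip_width': 85.35191300606388}
```

View pics/side0.png

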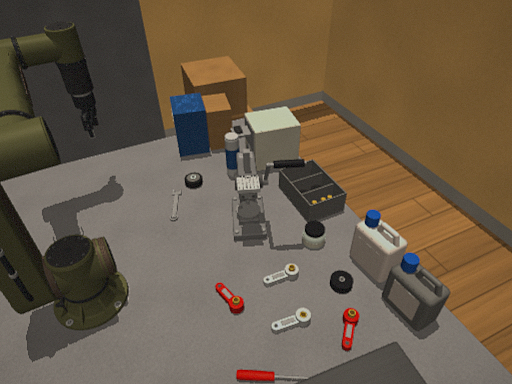

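View pics/top0.png

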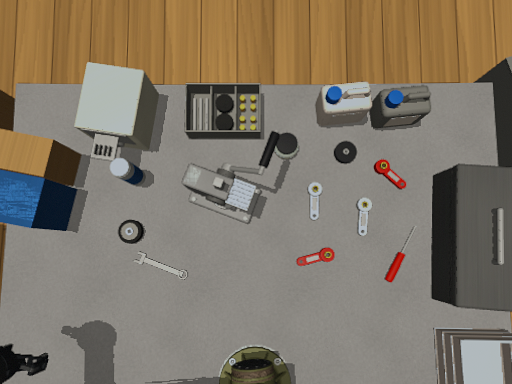

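```bash
cat > h.py <<'E'
import numpy as np,cv2
from scipy.spatial.transform import Rotation as R
from cell import status,cams,env,nets
def cal(n):
    c=cams.get_calibration(n); return c,R.from_rotvec(c["rvec"].ravel()).as_matrix(),np.array(c["tvec"]).ravel()
def c2w(n,p):
    c,M,t=cal(n); return M.T@(np.array(p)-t)
def proj(n,P):
    c,M,t=cal(n); p=M@np.array(P,float)+t; x,y=p[0]/p[2],p[1]/p[2]; f=1+c["k1"]*(x*x+y*y); K=c["K"]
    return np.array([K[0,0]*x*f+K[0,2],K[1,1]*y*f+K[1,2]])
def cloud(n,d):
    "world xyz of each pixel, HxWx3"
    c,M,t=cal(n); v,u=np.mgrid[0:384,0:512]; K=c["K"]
    x=(u-K[0,2])/K[0,0]; y=(v-K[1,2])/K[1,1]; X,Y=x.copy(),y.copy()
    for _ in range(5):
        f=1+c["k1"]*(X*X+Y*Y); X,Y=x/f,y/f
    P=np.stack([X*d,Y*d,d],-1)-t
    W=P@M; W[d<=0]=np.nan; return W
E
python3 - <<'E'
from h import *
np.set_printoptions(precision=1,suppress=True)
for n in ("side","top"):
    for t in ("idler_arm_boss","idler_arm_grip","lamp_edge","anvil_mid","dowels","ram_face","lever_grip","lever_hinge","press"):
        for r in nets.tip_of(t,n)[:3]:
            print(n,t,round(r["score"],2),c2w(n,r["position"]),proj(n,c2w(n,r["position"])))
E
```

```text
side idler_arm_boss 0.94 [ 606.2 -195.5   29. ] [291.6 268.1]
side idler_arm_boss 0.79 [ 394.1 -232.7   26.8] [236.1 302.4]
side idler_arm_grip 0.92 [ 374.  -156.6   11.2] [220.9 288.7]
side idler_arm_grip 0.65 [ 628.3 -469.2    7.6] [346.3 340.4]
side idler_arm_grip 0.58 [ 531.  -193.6   10.3] [270.6 279.5]
side lamp_edge 0.67 [550.1   5.1 213.4] [248.6 193.8]
side anvil_mid 0.87 [581.4  92.3  61. ] [247.4 208.5]
side anvil_mid 0.28 [472.6 396.3  -0.4] [194.5 182.5]
side anvil_mid 0.24 [ 397.4 -470.4   -4.4] [273.5 379.2]
side dowels 0.67 [590.2 112.2  61.4] [247.3 204.4]
side ram_face 0.67 [591.3 112.4  58.3] [247.5 204.8]
side lever_grip 0.91 [667.7 -42.3 325.6] [289.1 164.1]
side press 0.78 [574.7  90.7  -2.7] [246.4 221.5]
side press 0.6 [ 552.1 -353.9    4.4] [301.7 318.4]
top idler_arm_boss 0.84 [ 390.8 -232.9   27.2] [327.7 255.9]
top idler_arm_boss 0.72 [ 608.4 -198.4   33.5] [315.6 187.7]
top idler_arm_boss 0.56 [ 676.7 -417.2   30.4] [382.7 166.8]
top idler_arm_grip 0.88 [ 372.5 -158.3   14.4] [303.8 261.6]
top idler_arm_grip 0.67 [668.2 -39.9 324.9] [268.9 149.8]
top idler_arm_grip 0.66 [ 556.1 -355.     2.4] [362.6 204.7]
top lamp_edge 0.89 [553.9   8.2 213.5] [251.  198.5]
top lamp_edge 0.31 [582.4  91.9 120.9] [223.7 192.6]
top anvil_mid 0.92 [583.5  91.3  65.4] [225.2 194.4]
top anvil_mid 0.63 [ 398.7 -467.3   -1.7] [399.  253.3]
top dowels 0.62 [595.8 112.8  60.9] [218.6 190.8]
top dowels 0.58 [650.7 389.4   1.5] [136.5 176.8]
top ram_face 0.17 [ 607.9 -196.5   32.7] [315.  187.9]
top lever_grip 0.78 [666.6 -41.9 326.6] [269.7 150.3]
top press 0.8 [584.4  95.1  -0.9] [225.6 196.6]
top press 0.39 [ 612.1 -197.1   31.4] [315.1 186.7]
top press 0.29 [ 533.1 -193.6   12.5] [313.8 211.5]
```

Two white-grey arms: top px (315,188) and (364,204); the red ones at (316,257), (390,174) are out. I'll check which one has the proud bushing.

```bash
python3 - <<'E'
from h import *
np.set_printoptions(precision=1,suppress=True)
s=cv2.imread("pics/side0.png"); t=cv2.imread("pics/top0.png")
a=cv2.resize(s[255:345,255:335],None,fx=5,fy=5,interpolation=cv2.INTER_CUBIC)
b=cv2.resize(t[175:242,295:380],None,fx=4,fy=4,interpolation=cv2.INTER_CUBIC)
o=np.zeros((450,800,3),np.uint8); o[:a.shape[0],:a.shape[1]]=a; o[:b.shape[0],400:400+b.shape[1]]=b
cv2.imwrite("pics/crop1.png",o)
W=cloud("top",np.load("top0.npy")); Ws=cloud("side",np.load("side0.npy"))
print("table z",np.nanmedian(W[270:300,200:300,2]))
for nm,c in (("A",(608,-197)),("B",None)):
    if c is None:
        c=W[203,364,:2]; print("B",c)
    for n,w in (("top",W),("side",Ws)):
        for lo,hi in ((4,26),(26,34),(34,55)):
            m=(np.hypot(w[...,0]-c[0],w[...,1]-c[1])<40)&(w[...,2]>lo)&(w[...,2]<hi)
            print(nm,n,lo,hi,m.sum(),w[m].mean(0) if m.sum() else 0)
m=(np.hypot(W[...,0]-570,W[...,1]+197)<100)&(W[...,2]>13)&(W[...,2]<24)
p=W[m][:,:2]; print("bar",p.mean(0),np.linalg.svd(p-p.mean(0))[2][0],p.min(0),p.max(0))
E
```

```text
table z 0.8679873706197347
A top 4 26 104 [ 595.9 -195.5   14.4]
A top 26 34 97 [ 605.6 -194.5   30.2]
A top 34 55 33 [ 604.  -193.8   38.7]
A side 4 26 109 [ 592.  -205.1   18. ]
A side 26 34 86 [ 603.3 -200.8   28.7]
A side 34 55 17 [ 603.6 -196.9   37.7]
B [ 561.1 -358.5]
B top 4 26 100 [ 549.8 -352.9   15. ]
B top 26 34 117 [ 554.1 -355.2   30.3]
B top 34 55 12 [ 552.5 -351.3   34.9]
B side 4 26 128 [ 542.7 -362.6   17.1]
B side 26 34 133 [ 553.  -355.5   28.4]
B side 34 55 0 0
bar [ 550.6 -190.7] [-1.  0.] [ 508.1 -210.5] [ 613.  -171.7]
```

View pics/crop1.png

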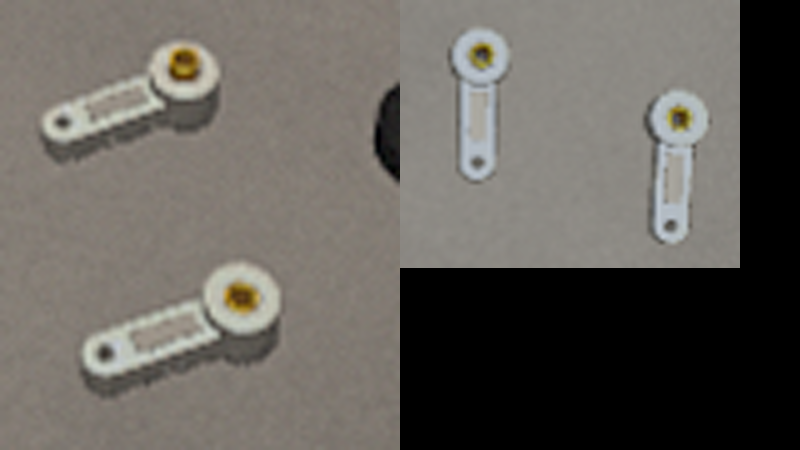

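The crop shows arm A at top px (315,188), whose brass sleeve rises above the boss (depth about 39 mm). Arm B at (364,204) is flush. A is the workpiece. Next: fit the press pose and plan the approach.

```bash
cat >> h.py <<'E'
from scipy.optimize import least_squares
def rot(yaw,lean):
    "tool rot: part/press x at yaw(deg), leaning back by lean(deg)"
    a,l=np.radians(yaw),np.radians(lean); xp=np.array([np.cos(a),np.sin(a),0]); Z=np.array([0,0,1.]); yp=np.cross(Z,xp)
    z=np.sin(l)*xp-np.cos(l)*Z; return np.c_[np.cross(yp,z),yp,z]
def plan(P,yaw,lean):
    s=status.sense(); A=R.from_quat(s["tool_rot"]).as_matrix()
    d=A.T@(np.array(P)-s["eef_pos"]); r=R.from_matrix(A.T@rot(yaw,lean)).as_rotvec(degrees=True)
    return np.round(d/1000,4).tolist(),np.round(r,2).tolist()
def st():
    s=status.sense(); A=R.from_quat(s["tool_rot"]).as_matrix()
    print("t",round(s["time_s"],2),"p",np.round(s["eef_pos"],1),"q",np.round(s["joint_pos"],2),"F",np.round(s["force"],1),"w",round(s["grip_width"],1),"gf",round(s["gripper_force"],1),"z",np.round(A[:,2],3),"y",np.round(A[:,1],3))
def wl(vec):
    "world mm shift to tool-axis m"
    A=R.from_quat(status.sense()["tool_rot"]).as_matrix(); return np.round(A.T@np.array(vec,float)/1000,4).tolist()
E
python3 - <<'E'
from h import *
np.set_printoptions(precision=2,suppress=True)
obs=[(0,0,581.4,92.3,1),(0,0,583.5,91.3,1),(22,0,590.2,112.2,1),(22,0,595.8,112.8,1),(-92,0,550.1,5.1,1),(-92,0,553.9,8.2,1),(-93.9,-125,667.7,-42.3,1),(-93.9,-125,666.6,-41.9,1),(0,0,584.4,95.1,.5),(0,0,574.7,90.7,.5)]
def f(p):
    c,s=np.cos(p[2]),np.sin(p[2]); return np.concatenate([[w*(p[0]+c*a-s*b-x),w*(p[1]+s*a+c*b-y)] for a,b,x,y,w in obs])
r=least_squares(f,[583,92,1.2],loss="soft_l1"); print(r.x[:2],np.degrees(r.x[2]),r.fun)
for n in ("top","side"):
    W=cloud(n,np.load(n+"0.npy"))
    m=(W[...,0]>510)&(W[...,0]<575)&(abs(W[...,1]+194)<22)&(W[...,2]>15)&(W[...,2]<24)
    p=W[m]; print(n,m.sum(),np.polyfit(p[:,0],p[:,1],1),p.mean(0))
print(plan([400,200,320],-20+90,15)); print(plan([534,-194,120],-2,30))
E
```

```text
[583.65  91.6 ] 68.96367934091742 [ 2.25 -0.7   0.15  0.3   1.35 -0.06 -4.25 -0.66  0.53  0.63 -3.27 -2.47
 -1.08  1.39  0.02  0.99 -0.37 -1.75  4.48  0.45]
top 138 [  -0.05 -163.66] [ 541.9  -190.82   19.98]
side 131 [  -0.07 -158.56] [ 543.89 -196.38   18.26]
([0.334, 0.3026, -0.0887], [12.42, -11.41, 94.29])
([0.5661, 0.648, 0.1114], [43.29, -4.99, 161.56])
```

Emit:
apply_moves(linear=[[0.334,0.303,-0.089],[0.334,0.303,-0.089],[0.334,0.303,-0.089],[0.334,0.303,-0.089],[0.334,0.303,-0.089],[0.334,0.303,-0.089],[0.334,0.303,-0.089],[0.334,0.303,-0.089],[0.334,0.303,-0.089],[0.334,0.303,-0.089],[0.334,0.303,-0.089],[0.334,0.303,-0.089],[0.334,0.303,-0.089],[0.334,0.303,-0.089],[0.334,0.303,-0.089]], turn=[[12.4,-11.4,94.3],[12.4,-11.4,94.3],[12.4,-11.4,94.3],[12.4,-11.4,94.3],[12.4,-11.4,94.3],[12.4,-11.4,94.3],[12.4,-11.4,94.3],[12.4,-11.4,94.3],[12.4,-11.4,94.3],[12.4,-11.4,94.3],[12.4,-11.4,94.3],[12.4,-11.4,94.3],[12.4,-11.4,94.3],[12.4,-11.4,94.3],[12.4,-11.4,94.3]], jaw=[100,100,100,100,100,100,100,100,100,100,100,100,100,100,100], grip_force=80)

```text
time_s: 2.25
eef_pos: [399.9, 198.9, 320.8]
tool_rot: [-0.567, 0.813, 0.075, 0.108]
force: [0.3, -0.5, -0.3]
grip_width: 85.4
gripper_force: 0.0
```

```bash
python3 - <<'E'
from h import *
st(); print(plan([520,-194,90],-3,30))
E
```

```text
t 2.25 p [399.9 198.9 320.8] q [ 0.83 -0.52 -0.2  -0.1  -1.64 -1.2 ] F [ 0.3 -0.5 -0.3] w 85.4 gf 0.0 z [ 0.09   0.244 -0.966] y [-0.939  0.345 -0.   ]
([0.3761, -0.2482, 0.1378], [27.97, -12.86, 67.44])
```

```bash
python3 - <<'E'
from h import *
print(plan([405,-60,300],20,25)); print(plan([520,-194,60],-3,30));print(plan([534,-194,8],-3,30))
E
```

```text
([0.2384, -0.0941, -0.0426], [17.08, -9.3, 46.88])
([0.3839, -0.2482, 0.1668], [27.97, -12.86, 67.44])
([0.3928, -0.2613, 0.2183], [27.97, -12.86, 67.44])
```

Emit:
apply_moves(linear=[[0.238,-0.094,-0.043],[0.238,-0.094,-0.043],[0.238,-0.094,-0.043],[0.238,-0.094,-0.043],[0.238,-0.094,-0.043],[0.238,-0.094,-0.043],[0.384,-0.248,0.167],[0.384,-0.248,0.167],[0.384,-0.248,0.167],[0.384,-0.248,0.167],[0.384,-0.248,0.167],[0.384,-0.248,0.167],[0.384,-0.248,0.167],[0.384,-0.248,0.167],[0.384,-0.248,0.167]], turn=[[17.1,-9.3,46.9],[17.1,-9.3,46.9],[17.1,-9.3,46.9],[17.1,-9.3,46.9],[17.1,-9.3,46.9],[17.1,-9.3,46.9],[28,-12.9,67.4],[28,-12.9,67.4],[28,-12.9,67.4],[28,-12.9,67.4],[28,-12.9,67.4],[28,-12.9,67.4],[28,-12.9,67.4],[28,-12.9,67.4],[28,-12.9,67.4]], jaw=[100,100,100,100,100,100,100,100,100,100,100,100,100,100,100])

```text
time_s: 3.5
eef_pos: [518.8, -194.2, 54.2]
tool_rot: [0.024, 0.967, -0.007, 0.255]
force: [0.2, 0.2, -0.4]
grip_width: 85.4
gripper_force: 0.0
```

```bash
python3 - <<'E'
from h import *
st(); print(plan([534,-194,8],-3,30))
E
```

```text
t 3.5 p [ 518.8 -194.2   54.2] q [ 0.03 -0.49 -0.79  0.06 -0.76 -1.68] F [ 0.2  0.2 -0.4] w 85.4 gf 0.0 z [ 0.492 -0.026 -0.87 ] y [ 0.05   0.999 -0.002]
([0.0095, 0.0011, 0.0477], [-0.02, -0.5, 0.18])
```

Emit:
apply_moves(linear=[[0.005,0.001,0.025],[0.0095,0.001,0.048],[0.0095,0.001,0.048],[0.0095,0.001,0.048],[0.0095,0.001,0.048],[0.0095,0.001,0.048],[0.0095,0.001,0.048],[0.0095,0.001,0.048],[0.0095,0.001,0.048],[0.0095,0.001,0.048],[0.0095,0.001,0.048]], turn=[[0,-0.5,0],[0,-0.5,0],[0,-0.5,0],[0,-0.5,0],[0,-0.5,0],[0,-0.5,0],[0,-0.5,0],[0,-0.5,0],[0,-0.5,0],[0,-0.5,0],[0,-0.5,0]], jaw=[100,100,100,25,25,25,25,25,25,25,25])

```text
time_s: 4.42
eef_pos: [537.5, -193.1, 15.5]
tool_rot: [0.023, 0.964, -0.007, 0.264]
force: [-5.0, 2.5, 7.4]
grip_width: 24.9
gripper_force: 78.5
```

```bash
python3 - <<'E'
from h import *
st()
E
```

```text
t 4.42 p [ 537.5 -193.1   15.5] q [ 0.03 -0.4  -0.82  0.07 -0.62 -1.7 ] F [-5.   2.5  7.4] w 24.9 gf 78.5 z [ 0.51  -0.026 -0.86 ] y [ 0.049  0.999 -0.002]
```

Emit:
apply_moves(linear=[[-0.013,0,-0.022],[-0.026,0,-0.043],[-0.04,0,-0.065],[-0.055,0,-0.095],[-0.065,0,-0.12],[-0.065,0,-0.12],[-0.065,0,-0.12],[-0.065,0,-0.12]], turn=[[0,0,0],[0,0,0],[0,0,0],[0,0,0],[0,0,0],[0,0,0],[0,0,0],[0,0,0]], jaw=[25,20,20,20,20,20,20,20])

```text
time_s: 5.08
eef_pos: [530.4, -192.2, 147.2]
tool_rot: [0.024, 0.965, -0.007, 0.261]
force: [-0.2, 0.1, -4.8]
grip_width: 25.1
gripper_force: 79.5
```

```bash
python3 - <<'E'
from h import *
np.set_printoptions(precision=1,suppress=True)
st()
im,d=cams.grab_frame("side"); t,dt=cams.grab_frame("top"); np.save("s1.npy",d); np.save("t1.npy",dt)
p=proj("side",status.sense()["eef_pos"]).astype(int); q=proj("top",status.sense()["eef_pos"]).astype(int); print(p,q)
a=cv2.resize(im[p[1]-50:p[1]+50,p[0]-50:p[0]+50,::-1],(400,400),interpolation=cv2.INTER_CUBIC)
b=cv2.resize(t[q[1]-50:q[1]+50,q[0]-50:q[0]+50,::-1],(400,400),interpolation=cv2.INTER_CUBIC)
cv2.imwrite("pics/lift.png",np.hstack([a,b]))
for n in ("side","top"):
    for tn in ("idler_arm_boss","idler_arm_grip"):
        for r in nets.tip_of(tn,n)[:4]: print(n,tn,round(r["score"],2),c2w(n,r["position"]))
E
```

```text
t 5.08 p [ 530.4 -192.2  147.2] q [ 0.  -0.5 -0.6  0.1 -0.9 -1.7] F [-0.2  0.1 -4.8] w 25.1 gf 79.5 z [ 0.5 -0.  -0.9] y [ 0.  1. -0.]
[270 251] [319 208]
side idler_arm_boss 0.92 [ 674.1 -419.8   28.9]
side idler_arm_boss 0.79 [ 394.1 -231.5   28.8]
side idler_arm_boss 0.63 [ 596.3 -194.6  159.6]
side idler_arm_grip 0.91 [ 524.9 -193.7  139.9]
side idler_arm_grip 0.64 [ 374.7 -154.4    7.4]
side idler_arm_grip 0.6 [ 627.9 -473.4   12.6]
top idler_arm_boss 0.6 [ 603.4 -196.2  163.4]
top idler_arm_boss 0.58 [ 678.5 -416.9   32.7]
top idler_arm_grip 0.93 [ 632.6 -470.9   11. ]
top idler_arm_grip 0.59 [ 521.3 -193.2  144.2]
```

View pics/lift.png

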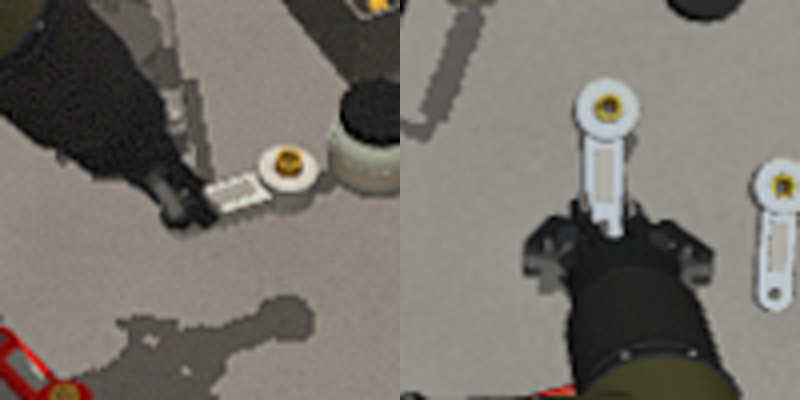

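```bash
python3 - <<'E'
from h import *
np.set_printoptions(precision=1,suppress=True)
for n in ("top","side"):
    W=cloud(n,np.load(n[0]+"1.npy"))
    m=(np.hypot(W[...,0]-600,W[...,1]+195)<32)&(W[...,2]>155)&(W[...,2]<166)
    p=W[m]; c,r=cv2.minEnclosingCircle(p[:,:2].astype(np.float32)); print(n,m.sum(),p.mean(0),c,r)
    A=np.c_[p[:,:2]-p[:,:2].mean(0),np.ones(len(p))]; print("slope",np.linalg.lstsq(A,p[:,2],rcond=None)[0])
    m=(W[...,0]>548)&(W[...,0]<575)&(abs(W[...,1]+195)<10)&(W[...,2]>140)&(W[...,2]<160); print("bar",W[m].mean(0))
E
```

```text
top 152 [ 598.1 -195.5  159. ] (598.6757202148438, -195.44398498535156) 23.917606353759766
slope [ -0.   0. 159.]
bar [ 562.  -194.7  150.5]
side 99 [ 595.8 -200.6  158.1] (597.4482421875, -198.33763122558594) 23.00791358947754
slope [ -0.    0.  158.1]
bar [ 562.2 -195.1  148.5]
```

```bash
cat >> h.py <<'E'
AX=np.array([583.6,91.6]); YAW=69.
XP=np.array([np.cos(np.radians(YAW)),np.sin(np.radians(YAW)),0]); YP=np.array([-XP[1],XP[0],0])
def pp(a,b,z): return np.r_[AX,0]+a*XP+b*YP+np.array([0,0,z])   # press coords -> world
def tp(): # tcp in press coords
    d=status.sense()["eef_pos"]-np.r_[AX,0]; return np.round([d@XP,d@YP,d[2]],1)
def fp():
    f=status.sense()["force"]; return np.round([f@XP,f@YP,f[2]],1)
E
python3 - <<'E'
from h import *
print(pp(-220,0,95)); print(plan(pp(-220,0,120),69,30)); print(plan(pp(-220,0,90),69,30))
E
```

```text
[ 504.7590511  -113.78769383   95.        ]
([0.0405, 0.0774, 0.0091], [-36.18, 0.3, -62.03])
([0.0556, 0.0775, 0.035], [-36.18, 0.3, -62.03])
```

Emit:
apply_moves(linear=[[0.041,0.077,0.009],[0.041,0.077,0.009],[0.041,0.077,0.009],[0.041,0.077,0.009],[0.041,0.077,0.009],[0.041,0.077,0.009],[0.041,0.077,0.009],[0.041,0.077,0.009],[0.041,0.077,0.009],[0.056,0.0775,0.035],[0.056,0.0775,0.035],[0.056,0.0775,0.035],[0.056,0.0775,0.035],[0.056,0.0775,0.035]], turn=[[-36.2,0,-62],[-36.2,0,-62],[-36.2,0,-62],[-36.2,0,-62],[-36.2,0,-62],[-36.2,0,-62],[-36.2,0,-62],[-36.2,0,-62],[-36.2,0,-62],[-36.2,0,-62],[-36.2,0,-62],[-36.2,0,-62],[-36.2,0,-62],[-36.2,0,-62]], jaw=[20,20,20,20,20,20,20,20,20,20,20,20,20,20])

```text
time_s: 6.55
eef_pos: [505.5, -114.2, 91.9]
tool_rot: [-0.546, 0.796, 0.145, 0.217]
force: [0.5, 0.2, -3.1]
grip_width: 24.8
gripper_force: 80.3
```

```bash
python3 - <<'E'
from h import *
st(); print(tp(),fp()); 
for a in (-150,-100,-80): print(a,plan(pp(a,0,91),69,30.6))
im,d=cams.grab_frame("side"); t,dt=cams.grab_frame("top"); np.save("s2.npy",d); np.save("t2.npy",dt)
np.set_printoptions(precision=1,suppress=True)
s=status.sense(); A=R.from_quat(s["tool_rot"]).as_matrix(); e=s["eef_pos"]+68.7*XP
for n,dd in (("top",dt),("side",d)):
    W=cloud(n,dd); m=(np.hypot(W[...,0]-e[0],W[...,1]-e[1])<32)&(W[...,2]>e[2]+5)&(W[...,2]<e[2]+17)
    p=W[m]; c,r=cv2.minEnclosingCircle(p[:,:2].astype(np.float32)); print(n,m.sum(),p.mean(0),c,r,"exp",e)
    # dowels / anvil from depth in press frame
    Q=np.stack([(W[...,:2]-AX)@XP[:2],(W[...,:2]-AX)@YP[:2],W[...,2]],-1)
    m=(abs(Q[...,0])<48)&(abs(Q[...,1])<48)&(Q[...,2]>52)&(Q[...,2]<72); print("anvil",m.sum(),np.median(Q[m],0) if m.sum() else 0,np.percentile(Q[m][:,2],[10,50,90]) if m.sum() else 0)
    m=(Q[...,0]>-97)&(Q[...,0]<-30)&(abs(Q[...,1])<70)&(Q[...,2]>205)&(Q[...,2]<235); print("lamp",m.sum(),Q[m].min(0) if m.sum() else 0,Q[m].max(0) if m.sum() else 0)
q=proj("side",pp(0,0,100)).astype(int)
cv2.imwrite("pics/pre.png",cv2.resize(im[q[1]-60:q[1]+60,q[0]-80:q[0]+80,::-1],(800,600),interpolation=cv2.INTER_CUBIC)); print(q)
E
```

```text
t 6.55 p [ 505.5 -114.2   91.9] q [-0.23 -0.11 -0.22 -0.53 -1.4  -0.06] F [ 0.5  0.2 -3.1] w 24.8 gf 80.3 z [ 0.187  0.468 -0.864] y [-0.933  0.361 -0.006]
[-220.1   -0.9   91.9] [ 0.4 -0.4 -3.1]
-150 ([-0.0602, 0.001, 0.0361], [-0.38, -0.37, 0.05])
-100 ([-0.1034, 0.0012, 0.0612], [-0.38, -0.37, 0.05])
-80 ([-0.1206, 0.0012, 0.0713], [-0.38, -0.37, 0.05])
top 62 [531.3 -36.3 103.7] (530.789794921875, -43.434173583984375) 21.963064193725586 exp [530.  -49.7  92.4]
anvil 50 [-12.3  37.3  62.1] [58.1 62.1 65. ]
lamp 164 [-89.7 -37.6 221.5] [-30.1  36.8 235. ]
side 0 [nan nan nan] (0.0, 0.0) 0.0 exp [530.  -49.7  92.4]
anvil 0 0 0
lamp 1 [-32.8 -65.7 230.3] [-32.8 -65.7 230.3]
[247 200]<stdin>:9: RuntimeWarning: Mean of empty slice.
  ret = um.true_divide(
```

View pics/pre.png

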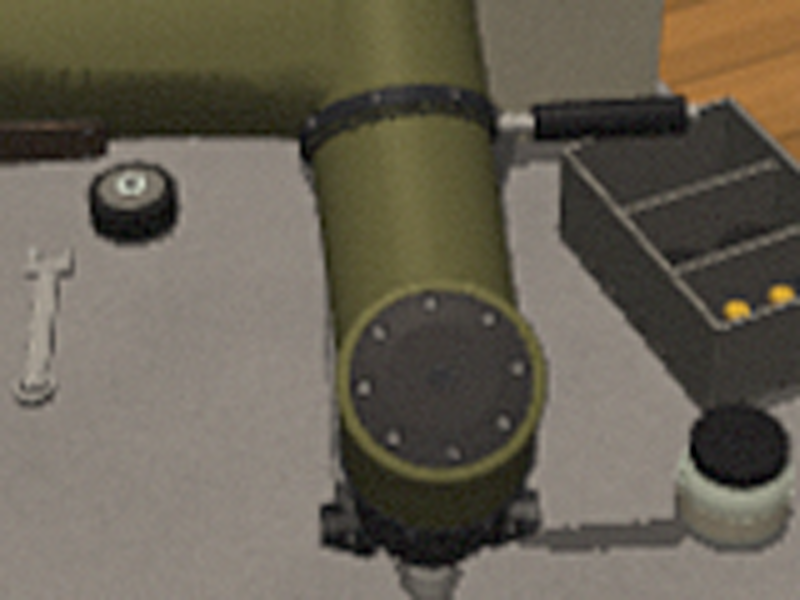

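Emit:
apply_moves(linear=[[-0.03,0.001,0.018],[-0.06,0.001,0.036],[-0.085,0.001,0.05],[-0.103,0.001,0.061],[-0.112,0.001,0.0665],[-0.112,0.001,0.0665],[-0.112,0.001,0.0665]], turn=[[0,-0.4,0],[0,-0.4,0],[0,-0.4,0],[0,-0.4,0],[0,-0.4,0],[0,-0.4,0],[0,-0.4,0]], jaw=[20,20,20,20,20,20,20])

```text
time_s: 7.23
eef_pos: [550.6, 8.4, 90.7]
tool_rot: [-0.547, 0.794, 0.148, 0.219]
force: [-0.6, 0.2, -4.6]
grip_width: 24.8
gripper_force: 80.3
```

```bash
python3 - <<'E'
from h import *
st(); print(tp(),fp()); print(wl([0,0,-1]),wl(XP),wl(YP))
im,d=cams.grab_frame("top")
np.set_printoptions(precision=1,suppress=True)
W=cloud("top",d); Q=np.stack([(W[...,:2]-AX)@XP[:2],(W[...,:2]-AX)@YP[:2],W[...,2]],-1)
q=proj("top",pp(-50,0,100)).astype(int); print(q,proj("top",pp(0,0,75)),proj("top",pp(-21,0,104)))
cv2.imwrite("pics/top3.png",cv2.resize(im[q[1]-45:q[1]+45,q[0]-60:q[0]+60,::-1],(800,600),interpolation=cv2.INTER_CUBIC))
E
```

```text
t 7.23 p [550.6   8.4  90.7] q [ 0.03 -0.14 -0.26 -0.51 -1.26 -0.28] F [-0.6  0.2 -4.6] w 24.8 gf 80.3 z [ 0.187  0.475 -0.86 ] y [-0.934  0.358 -0.005]
[-89.5   1.   90.7] [-0.1  0.7 -4.6]
[0.0005, 0.0, 0.0009] [-0.0009, -0.0, 0.0005] [-0.0, 0.001, -0.0]
[239 198] [224.9 194. ] [230.6 195.3]
```

View pics/top3.png

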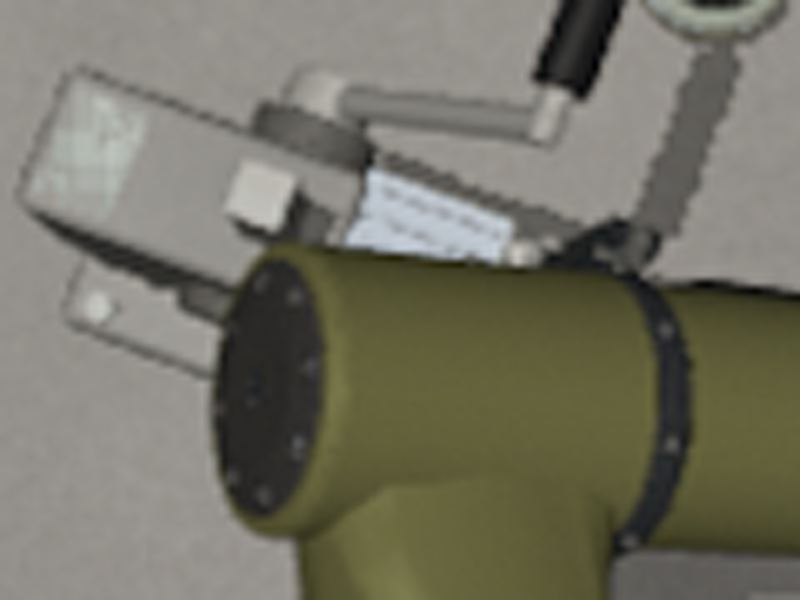

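Emit:
apply_moves(linear=[[-0.006,-0.001,0.0035],[-0.0112,-0.001,0.0066],[-0.0097,-0.001,0.0092],[-0.0077,-0.001,0.0126],[-0.0077,-0.001,0.0126],[-0.0077,-0.001,0.0126]], turn=[[0,0,0],[0,0,0],[0,0,0],[0,0,0],[0,0,0],[0,0,0]], jaw=[20,20,20,20,20,20])

```text
time_s: 7.78
eef_pos: [556.0, 19.7, 82.4]
tool_rot: [-0.546, 0.795, 0.148, 0.219]
force: [0.3, 0.1, -4.6]
grip_width: 24.9
gripper_force: 80.2
```

```bash
python3 - <<'E'
from h import *
st(); print(tp(),fp(),status.sense()["ft_torque"])
E
```

```text
t 7.78 p [556.   19.7  82.4] q [ 0.05 -0.13 -0.26 -0.51 -1.24 -0.3 ] F [ 0.3  0.1 -4.6] w 24.9 gf 80.2 z [ 0.186  0.475 -0.86 ] y [-0.933  0.359 -0.003]
[-77.   -0.   82.4] [ 0.2 -0.3 -4.6] [-2.1192101   0.81025914  0.02018842]
```

Emit:
apply_moves(linear=[[0.0005,0,0.0009],[0.001,0,0.0017],[0.001,0,0.0017],[0.001,0,0.0017]], turn=[[0,0,0],[0,0,0],[0,0,0],[0,0,0]], jaw=[20,20,20,20])

```text
time_s: 8.12
eef_pos: [556.4, 19.9, 81.2]
tool_rot: [-0.547, 0.795, 0.148, 0.219]
force: [-0.0, 0.7, -4.0]
grip_width: 24.6
gripper_force: 80.3
```

Emit:
apply_moves(linear=[[0.0005,0,0.0009],[0.001,0,0.0017],[0.001,0,0.0017],[0.001,0,0.0017]], turn=[[0,0,0],[0,0,0],[0,0,0],[0,0,0]], jaw=[20,20,20,20])

```text
time_s: 8.45
eef_pos: [556.5, 20.0, 79.3]
tool_rot: [-0.547, 0.794, 0.148, 0.219]
force: [-0.2, 0.4, -4.1]
grip_width: 25.2
gripper_force: 80.4
```

Emit:
apply_moves(linear=[[0.0005,0,0.0009],[0.001,0,0.0017],[0.001,0,0.0017],[0.001,0,0.0017]], turn=[[0,0,0],[0,0,0],[0,0,0],[0,0,0]], jaw=[20,20,20,20])

```text
time_s: 8.78
eef_pos: [556.6, 19.9, 77.5]
tool_rot: [-0.547, 0.795, 0.148, 0.219]
force: [-0.4, -1.4, -1.4]
grip_width: 24.9
gripper_force: 80.5
```

Emit:
apply_moves(linear=[[0.0005,0,0.0009],[0.001,0,0.0017],[0.001,0,0.0017],[0.001,0,0.0017]], turn=[[0,0,0],[0,0,0],[0,0,0],[0,0,0]], jaw=[20,20,20,20])

```text
time_s: 9.12
eef_pos: [556.8, 19.7, 76.3]
tool_rot: [-0.547, 0.794, 0.148, 0.22]
force: [-3.8, -3.1, 4.4]
grip_width: 25.3
gripper_force: 81.2
```

Emit:
apply_moves(linear=[[-0.0005,0,-0.0009],[-0.0005,0,-0.0009],[-0.0014,0,-0.0004],[-0.0022,0,0.0001],[-0.0022,0,0.0001]], turn=[[0,0,0],[0,0,0],[0,0,0],[0,0,0],[0,0,0]], jaw=[20,20,20,20,20])

```text
time_s: 9.53
eef_pos: [557.6, 21.6, 76.7]
tool_rot: [-0.547, 0.795, 0.148, 0.22]
force: [-2.2, -3.0, 5.0]
grip_width: 24.8
gripper_force: 81.1
```

```bash
python3 - <<'E'
from h import *
st(); print(tp(),fp(),status.sense()["ft_torque"])
E
```

```text
t 9.53 p [557.6  21.6  76.7] q [ 0.06 -0.12 -0.27 -0.51 -1.23 -0.3 ] F [-2.2 -3.   5. ] w 24.8 gf 81.1 z [ 0.188  0.475 -0.86 ] y [-0.933  0.359 -0.006]
[-74.6  -0.8  76.7] [-3.6  1.   5. ] [-1.65013219  0.59598304 -0.07167844]
```

Emit:
apply_moves(linear=[[-0.0011,0.0003,0.0001],[-0.0019,0.0005,0.0006],[-0.0028,0.0005,0.0011],[-0.0028,0.0005,0.0011]], turn=[[0,0,0],[0,0,0],[0,0,0],[0,0,0]], jaw=[20,20,20,20])

```text
time_s: 9.87
eef_pos: [557.9, 24.7, 76.9]
tool_rot: [-0.547, 0.795, 0.148, 0.219]
force: [-0.4, -3.7, 4.1]
grip_width: 25.0
gripper_force: 81.1
```

```bash
python3 - <<'E'
from h import *
print(tp(),fp(),status.sense()["ft_torque"])
E
```

```text
[-71.6  -0.   76.9] [-3.6 -0.9  4.1] [-1.85833193  0.42509066 -0.18150348]
```

Emit:
apply_moves(linear=[[-0.0009,0,0.0005],[-0.0017,0,0.001],[-0.0017,0,0.001],[-0.0017,0,0.001]], turn=[[0,0,0],[0,0,0],[0,0,0],[0,0,0]], jaw=[20,20,20,20])

```text
time_s: 10.2
eef_pos: [558.7, 26.0, 77.0]
tool_rot: [-0.547, 0.795, 0.147, 0.219]
force: [-0.7, -4.1, 3.9]
grip_width: 25.1
gripper_force: 81.2
```

```bash
python3 - <<'E'
from h import *
print(tp(),fp(),status.sense()["ft_torque"])
E
```

```text
[-70.1  -0.3  77. ] [-4.1 -0.8  3.9] [-2.36227735  0.38401901 -0.46095794]
```

Emit:
apply_moves(linear=[[-0.0009,0,0.0005],[-0.0017,0,0.001],[-0.0017,0,0.001],[-0.0017,0,0.001]], turn=[[0,0,0],[0,0,0],[0,0,0],[0,0,0]], jaw=[20,20,20,20])

```text
time_s: 10.53
eef_pos: [559.7, 27.7, 77.1]
tool_rot: [-0.546, 0.795, 0.147, 0.219]
force: [0.5, -5.9, 3.5]
grip_width: 25.0
gripper_force: 81.2
```

```bash
python3 - <<'E'
from h import *
print(tp(),fp(),status.sense()["ft_torque"],status.sense()["tool_rot"])
E
```

```text
[-68.3  -0.6  77.1] [-5.4 -2.6  3.5] [-2.48760546  0.1650087  -0.63292723] [-0.54641174  0.79475139  0.14719017  0.21940714]
```

Emit:
apply_moves(linear=[[-0.0009,0,0.0005],[-0.0017,0,0.001],[-0.0017,0,0.001],[-0.0017,0,0.001]], turn=[[0,0,0],[0,0,0],[0,0,0],[0,0,0]], jaw=[20,20,20,20])

```text
time_s: 10.87
eef_pos: [560.0, 28.2, 77.0]
tool_rot: [-0.547, 0.795, 0.147, 0.219]
force: [-1.8, -9.3, 5.1]
grip_width: 25.0
gripper_force: 81.6
```

```bash
python3 - <<'E'
from h import *
print(tp(),fp(),status.sense()["ft_torque"],status.sense()["tool_rot"])
E
```

```text
[-67.6  -0.7  77. ] [-9.3 -1.7  5.1] [-3.47312195  0.84818852 -0.44176358] [-0.54656921  0.79498963  0.1465805   0.21855832]
```

Emit:
apply_moves(linear=[[-0.0009,0,0.0005],[-0.0017,0,0.001],[-0.0022,0,0.0013],[-0.0022,0,0.0013]], turn=[[0,0,0],[0,0,0],[0,0,0],[0,0,0]], jaw=[20,20,20,20])

```text
time_s: 11.2
eef_pos: [560.2, 28.4, 77.0]
tool_rot: [-0.547, 0.795, 0.146, 0.217]
force: [-7.9, -18.6, 9.4]
grip_width: 24.7
gripper_force: 82.3
```

```bash
python3 - <<'E'
from h import *
print(tp(),fp(),status.sense()["ft_torque"],status.sense()["tool_rot"])
E
```

```text
[-67.4  -0.8  77. ] [-20.2   0.7   9.4] [-5.25584293  2.06646553 -0.08286284] [-0.54688863  0.79540923  0.14553409  0.21692581]
```

Emit:
apply_moves(linear=[[0.0013,0,-0.0008],[0.0026,0,-0.0015],[0.0026,0,-0.0015],[0.0026,0,-0.0015],[0.0026,0,-0.0015],[0.0026,0,-0.0015],[0.0026,0,-0.0015],[0.0026,0,-0.0015]], turn=[[0,0,0],[0,0,0],[0,0,0],[0,0,0],[0,0,0],[0,0,0],[0,0,0],[0,0,0]], jaw=[20,20,35,40,50,60,60,60])

```text
time_s: 11.87
eef_pos: [559.6, 30.3, 76.6]
tool_rot: [-0.547, 0.794, 0.148, 0.219]
force: [0.2, -0.3, 0.6]
grip_width: 51.0
gripper_force: 0.0
```

```bash
python3 - <<'E'
from h import *
st();print(tp(),fp(),status.sense()["ft_torque"])
E
```

```text
t 11.87 p [559.6  30.3  76.6] q [ 0.08 -0.12 -0.27 -0.51 -1.22 -0.31] F [ 0.2 -0.3  0.6] w 51.0 gf 0.0 z [ 0.186  0.475 -0.86 ] y [-0.934  0.358 -0.004]
[-65.9   0.5  76.6] [-0.2 -0.3  0.6] [-1.3233056   0.51921609  0.03322774]
```

Emit:
apply_moves(linear=[[0,0,-0.03],[0,0,-0.07],[0,0,-0.11],[0.05,0,-0.14],[0.08,0.02,-0.17],[0.11,0.06,-0.2],[0.14,0.1,-0.22],[0.14,0.14,-0.24],[0.14,0.14,-0.24]], turn=[[0,0,0],[0,0,0],[0,0,0],[0,0,0],[0,0,0],[0,0,0],[0,0,0],[0,0,0],[0,0,0]], jaw=[60,60,60,60,60,60,60,60,60])

```text
time_s: 12.62
eef_pos: [343.5, -145.9, 209.9]
tool_rot: [-0.546, 0.795, 0.149, 0.219]
force: [-0.1, -1.2, 0.7]
grip_width: 50.9
gripper_force: 0.0
```

```bash
python3 - <<'E'
from h import *
np.set_printoptions(precision=1,suppress=True)
st()
im,d=cams.grab_frame("side"); np.save("s4.npy",d)
for tn in ("idler_arm_boss","idler_arm_grip","ram_face","lever_grip","anvil_mid","dowels"):
    for r in nets.tip_of(tn,"side")[:4]:
        w=c2w("side",r["position"]); print(tn,round(r["score"],2),w,((w[:2]-AX)@XP[:2],(w[:2]-AX)@YP[:2]))
q=proj("side",pp(0,0,90)).astype(int); print(q)
cv2.imwrite("pics/s4.png",cv2.resize(im[q[1]-30:q[1]+45,q[0]-50:q[0]+50,::-1],(800,600),interpolation=cv2.INTER_CUBIC))
E
```

```text
t 12.62 p [ 343.5 -145.9  209.9] q [-0.4 -0.5 -0.3 -0.5 -1.8 -0. ] F [-0.1 -1.2  0.7] w 50.9 gf 0.0 z [ 0.2  0.5 -0.9] y [-0.9  0.4 -0. ]
idler_arm_boss 0.75 [ 674.6 -420.7   26.9] (np.float64(-445.71555610383774), np.float64(-268.5381932521744))
idler_arm_boss 0.64 [582.1  93.3  92. ] (np.float64(1.0241547666008965), np.float64(2.0438383280055477))
idler_arm_grip 0.8 [557.7  23.2  72.7] (np.float64(-73.1165818211586), np.float64(-0.3723602465325112))
idler_arm_grip 0.75 [ 374.2 -153.2    5.6] (np.float64(-303.5509654091068), np.float64(107.78543160494715))
idler_arm_grip 0.65 [ 629.1 -474.6    9.5] (np.float64(-512.2921016394192), np.float64(-245.38557805575107))
lever_grip 0.83 [670.6 -41.  326.5] (np.float64(-92.5971794490923), np.float64(-128.7822177821764))
anvil_mid 0.87 [580.4  94.1  60.6] (np.float64(1.127145469457131), np.float64(3.9007347169163795))
dowels 0.71 [588.7 112.7  59.6] (np.float64(21.50796799645373), np.float64(2.843163213523056))
[247 202]
```

View pics/s4.png

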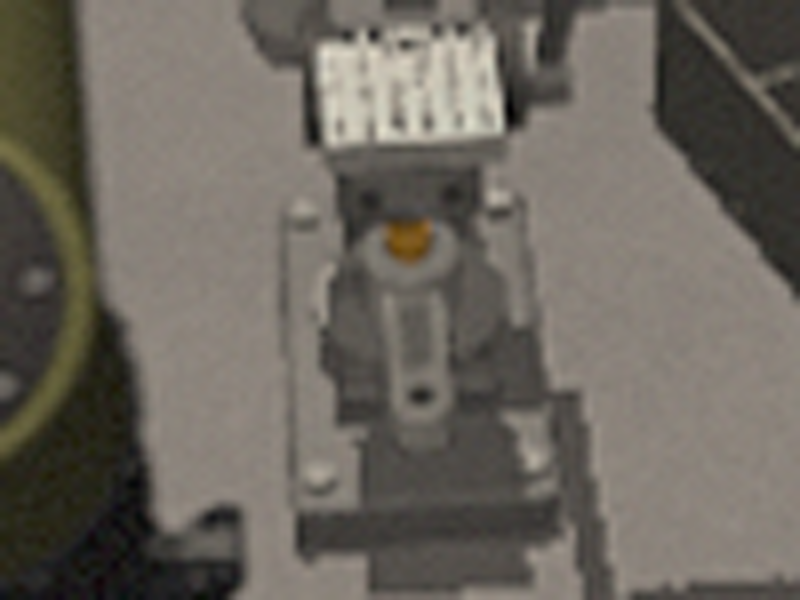

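The picture shows the arm flat on the anvil: brass at (410,242) under the lamp, bar pointing to the front. When pushed it stalled at 20 N with the side force near zero, so both dowels carried it. Now for the lever.

```bash
cat >> h.py <<'E'
LB=-133.
def lev(th,dz=-17): return pp(5-170*np.cos(.95-th),LB,190+170*np.sin(.95-th)+dz)
E
python3 - <<'E'
from h import *
print(lev(0)); print(plan([480,-150,330],130,10)); print(plan(lev(0)+[0,0,62],YAW+90,0))
E
```

```text
[674.12041854 -43.7131861  311.28063581]
([-0.0987, -0.1273, -0.0812], [-21.45, 18.62, -57.39])
([-0.2657, -0.2707, -0.0319], [-24.18, 23.94, -87.56])
```

Emit:
apply_moves(linear=[[-0.099,-0.127,-0.081],[-0.099,-0.127,-0.081],[-0.099,-0.127,-0.081],[-0.099,-0.127,-0.081],[-0.099,-0.127,-0.081],[-0.099,-0.127,-0.081],[-0.266,-0.271,-0.032],[-0.266,-0.271,-0.032],[-0.266,-0.271,-0.032],[-0.266,-0.271,-0.032],[-0.266,-0.271,-0.032],[-0.266,-0.271,-0.032],[-0.266,-0.271,-0.032],[-0.266,-0.271,-0.032],[-0.266,-0.271,-0.032],[-0.266,-0.271,-0.032]], turn=[[-21.5,18.6,-57.4],[-21.5,18.6,-57.4],[-21.5,18.6,-57.4],[-21.5,18.6,-57.4],[-21.5,18.6,-57.4],[-21.5,18.6,-57.4],[-24.2,23.9,-87.6],[-24.2,23.9,-87.6],[-24.2,23.9,-87.6],[-24.2,23.9,-87.6],[-24.2,23.9,-87.6],[-24.2,23.9,-87.6],[-24.2,23.9,-87.6],[-24.2,23.9,-87.6],[-24.2,23.9,-87.6],[-24.2,23.9,-87.6]], jaw=[90,90,90,90,90,90,90,90,90,90,90,90,90,90,90,90], grip_force=60)

```text
time_s: 14.3
eef_pos: [673.8, -44.0, 374.4]
tool_rot: [0.983, -0.184, 0.0, -0.0]
force: [-0.6, -0.3, 0.1]
grip_width: 76.9
gripper_force: 0.0
```

```bash
python3 - <<'E'
from h import *
st(); print(tp(),fp()); print(plan(lev(0),YAW+90,0))
E
```

```text
t 14.3 p [673.8 -44.  374.4] q [ 0.23  0.33  0.67 -0.   -1.92  0.97] F [-0.6 -0.3  0.1] w 76.9 gf 0.0 z [ 0.  0. -1.] y [-0.361 -0.933 -0.   ]
[ -94.3 -132.8  374.4] [-0.5  0.5  0.1]
([0.0002, -0.0004, 0.0631], [-0.02, 0.0, -0.17])
```

Emit:
apply_moves(linear=[[0,0,0.03],[0,0,0.063],[0,0,0.063],[0,0,0.063],[0,0,0.063],[0,0,0.063],[0,0,0.063],[0,0,0.063],[0,0,0.063],[0,0,0.063]], turn=[[0,0,0],[0,0,0],[0,0,0],[0,0,0],[0,0,0],[0,0,0],[0,0,0],[0,0,0],[0,0,0],[0,0,0]], jaw=[90,90,90,60,20,20,20,20,20,20])

```text
time_s: 15.13
eef_pos: [674.5, -45.1, 313.9]
tool_rot: [0.983, -0.183, 0.002, 0.0]
force: [1.6, -2.7, 5.6]
grip_width: 23.0
gripper_force: 58.6
```

```bash
python3 - <<'E'
from h import *
st(); print(tp(),fp())
s=status.sense(); A=R.from_quat(s["tool_rot"]).as_matrix(); b=lev(0)
for th in (.1,.2,.3,.4,.5,.6,.7,.8,.9,1.,1.05,1.1,1.15,1.2,1.25,1.3): print(th,np.round(A.T@(lev(th)-b)/1000,4).tolist())
E
```

```text
t 15.13 p [674.5 -45.1 313.9] q [ 0.23  0.27  0.49  0.   -1.79  0.97] F [ 1.6 -2.7  5.6] w 23.0 gf 58.6 z [ 0.005 -0.002 -1.   ] y [-0.359 -0.933 -0.   ]
[ -95.1 -133.8  313.9] [-2.  -2.5  5.6]
0.1 [-0.0, 0.0133, 0.0106]
0.2 [-0.0001, 0.0255, 0.0224]
0.3 [-0.0001, 0.0365, 0.0354]
0.4 [-0.0002, 0.0461, 0.0494]
0.5 [-0.0003, 0.0542, 0.0643]
0.6 [-0.0003, 0.0608, 0.08]
0.7 [-0.0004, 0.0658, 0.0962]
0.8 [-0.0005, 0.0692, 0.1129]
0.9 [-0.0005, 0.0709, 0.1298]
1.0 [-0.0006, 0.0709, 0.1468]
1.05 [-0.0007, 0.0703, 0.1552]
1.1 [-0.0007, 0.0692, 0.1637]
1.15 [-0.0008, 0.0678, 0.172]
1.2 [-0.0008, 0.0659, 0.1803]
1.25 [-0.0008, 0.0636, 0.1885]
1.3 [-0.0009, 0.0608, 0.1966]
```

Emit:
apply_moves(linear=[[0,0.007,0.005],[0,0.013,0.0106],[0,0.0195,0.0165],[0,0.0255,0.0224],[0,0.031,0.029],[0,0.0365,0.0354],[0,0.0415,0.0424],[0,0.046,0.0494],[0,0.0503,0.057],[0,0.0542,0.0643],[0,0.0576,0.072],[0,0.0608,0.08],[0,0.0608,0.08]], turn=[[0,0,0],[0,0,0],[0,0,0],[0,0,0],[0,0,0],[0,0,0],[0,0,0],[0,0,0],[0,0,0],[0,0,0],[0,0,0],[0,0,0],[0,0,0]], jaw=[20,20,20,20,20,20,20,20,20,20,20,20,20])

```text
time_s: 16.22
eef_pos: [652.7, -101.5, 229.5]
tool_rot: [0.983, -0.183, 0.001, 0.0]
force: [7.3, -1.0, 3.8]
grip_width: 23.2
gripper_force: 58.9
```

```bash
python3 - <<'E'
from h import *
st(); print(tp(),fp()); b=lev(.6); print(status.sense()["eef_pos"]-b)
E
```

```text
t 16.22 p [ 652.7 -101.5  229.5] q [ 0.15  0.2   0.26  0.   -1.62  1.06] F [ 7.3 -1.   3.8] w 23.2 gf 58.9 z [ 0.001 -0.    -1.   ] y [-0.359 -0.933 -0.   ]
[-155.5 -133.7  229.5] [ 1.7 -7.1  3.8]
[ 0.4021033  -0.99294645 -1.79762933]
```

Emit:
apply_moves(linear=[[0,0.0027,0.008],[0,0.005,0.0162],[0,0.0069,0.0245],[0,0.0084,0.033],[0,0.0094,0.0413],[0,0.0101,0.0498],[0,0.0103,0.0583],[0,0.0101,0.0668],[0,0.0098,0.072],[0,0.0098,0.072]], turn=[[0,0,0],[0,0,0],[0,0,0],[0,0,0],[0,0,0],[0,0,0],[0,0,0],[0,0,0],[0,0,0],[0,0,0]], jaw=[20,20,20,20,20,20,20,20,20,20])

```text
time_s: 17.05
eef_pos: [650.2, -108.4, 160.3]
tool_rot: [0.983, -0.181, 0.002, -0.001]
force: [4.0, 6.4, 9.8]
grip_width: 23.2
gripper_force: 59.7
```

```bash
cat >> h.py <<'E'
def th():
    p=tp(); return round(.95-np.arctan2(p[2]+17-190,5-p[0]),3)
def ang(ths):
    "shifts (m, tool axes) from the current measured angle to given lever angles"
    s=status.sense(); A=R.from_quat(s["tool_rot"]).as_matrix(); b=lev(th())
    for t in ths: print(t,np.round(A.T@(lev(t)-b)/1000,4).tolist())
E
python3 - <<'E'
from h import *
st(); print(tp(),fp(),th()); ang((1.05,1.1,1.15,1.2,1.25))
E
```

```text
t 17.05 p [ 650.2 -108.4  160.3] q [ 0.14  0.19  0.12 -0.   -1.49  1.07] F [4.  6.4 9.8] w 23.2 gf 59.7 z [ 0.005  0.002 -1.   ] y [-0.357 -0.934 -0.003]
[-162.8 -133.9  160.3] [ 7.4 -1.4  9.8] 1.026
1.05 [-0.0, -0.0003, 0.0041]
1.1 [-0.0001, -0.0014, 0.0125]
1.15 [-0.0001, -0.0028, 0.0209]
1.2 [-0.0001, -0.0047, 0.0292]
1.25 [-0.0002, -0.007, 0.0374]
```

Emit:
apply_moves(linear=[[0,-0.0003,0.004],[0,-0.001,0.008],[0,-0.0015,0.012],[0,-0.0015,0.012]], turn=[[0,0,0],[0,0,0],[0,0,0],[0,0,0]], jaw=[20,20,20,20])

```text
time_s: 17.38
eef_pos: [650.8, -106.9, 149.2]
tool_rot: [0.983, -0.181, 0.003, -0.001]
force: [3.0, 6.0, 13.0]
grip_width: 22.9
gripper_force: 59.9
```

```bash
python3 - <<'E'
from h import *
print(tp(),fp(),th()); ang((1.15,1.2,1.25))
E
```

```text
[-161.3 -133.9  149.2] [ 6.6 -0.7 13. ] 1.092
1.15 [-0.0, -0.0016, 0.0097]
1.2 [-0.0001, -0.0035, 0.018]
1.25 [-0.0001, -0.0058, 0.0262]
```

Emit:
apply_moves(linear=[[0,-0.0004,0.0025],[0,-0.0008,0.005],[0,-0.0008,0.005],[0,-0.0008,0.005]], turn=[[0,0,0],[0,0,0],[0,0,0],[0,0,0]], jaw=[20,20,20,20])

```text
time_s: 17.72
eef_pos: [651.1, -106.2, 144.9]
tool_rot: [0.983, -0.181, 0.003, -0.001]
force: [2.2, 7.1, 12.4]
grip_width: 22.8
gripper_force: 60.0
```

```bash
python3 - <<'E'
from h import *
print(tp(),fp(),th())
E
```

```text
[-160.5 -133.9  144.9] [ 7.4  0.5 12.4] 1.118
```

Emit:
apply_moves(linear=[[0,-0.0004,0.002],[0,-0.0008,0.004],[0,-0.0008,0.004],[0,-0.0008,0.004]], turn=[[0,0,0],[0,0,0],[0,0,0],[0,0,0]], jaw=[20,20,20,20])

```text
time_s: 18.05
eef_pos: [651.4, -105.5, 141.1]
tool_rot: [0.983, -0.181, 0.003, -0.001]
force: [2.0, 7.2, 12.5]
grip_width: 22.7
gripper_force: 60.0
```

```bash
python3 - <<'E'
from h import *
print(tp(),fp(),th())
E
```

```text
[-159.7 -133.9  141.1] [ 7.5  0.7 12.5] 1.141
```

Emit:
apply_moves(linear=[[0,-0.0005,0.002],[0,-0.0009,0.004],[0,-0.0009,0.004],[0,-0.0009,0.004]], turn=[[0,0,0],[0,0,0],[0,0,0],[0,0,0]], jaw=[20,20,20,20])

```text
time_s: 18.38
eef_pos: [651.6, -105.1, 139.2]
tool_rot: [0.983, -0.181, 0.003, -0.001]
force: [-2.1, 6.8, 19.4]
grip_width: 22.9
gripper_force: 60.9
```

Emit:
apply_moves(linear=[[0,-0.0004,0.0015],[0,-0.0007,0.003],[0,-0.0007,0.003]], turn=[[0,0,0],[0,0,0],[0,0,0]], jaw=[20,20,20])

```text
time_s: 18.63
eef_pos: [651.8, -105.0, 138.4]
tool_rot: [0.983, -0.181, 0.004, -0.0]
force: [-7.0, 7.3, 27.9]
grip_width: 23.0
gripper_force: 61.5
```

Emit:
apply_moves(linear=[[0,-0.0004,0.001],[0,-0.0006,0.002],[0,-0.0006,0.002]], turn=[[0,0,0],[0,0,0],[0,0,0]], jaw=[20,20,20])

```text
time_s: 18.88
eef_pos: [651.9, -104.8, 137.8]
tool_rot: [0.983, -0.181, 0.004, 0.0]
force: [-10.6, 7.7, 31.6]
grip_width: 22.6
gripper_force: 61.8
```

The steep rise came at about 1.155 rad: 12.5 N before it, 19 N at the stop and 31 N by the last step. That is enough, so I'm easing off now.

Emit:
apply_moves(linear=[[0,0.0004,-0.002],[0,0.0008,-0.004],[0,0.0012,-0.006],[0,0.0016,-0.008],[0,0.0016,-0.008]], turn=[[0,0,0],[0,0,0],[0,0,0],[0,0,0],[0,0,0]], jaw=[20,20,20,20,20])

```text
time_s: 19.3
eef_pos: [651.5, -105.3, 140.1]
tool_rot: [0.983, -0.182, 0.003, -0.001]
force: [1.7, 6.6, 13.0]
grip_width: 22.9
gripper_force: 59.9
```

```bash
python3 - <<'E'
from h import *
print(tp(),fp(),th()); ang((1.1,1.,.9,.8,.7,.6,.5,.4,.3,.2,.1,.0,-.02))
E
```

```text
[-159.5 -133.9  140.1] [ 6.8  0.8 13. ] 1.147
1.1 [0.0, 0.0014, -0.0079]
1.0 [0.0001, 0.003, -0.0248]
0.9 [0.0002, 0.0029, -0.0418]
0.8 [0.0003, 0.0012, -0.0587]
0.7 [0.0004, -0.0023, -0.0753]
0.6 [0.0005, -0.0073, -0.0915]
0.5 [0.0006, -0.014, -0.1072]
0.4 [0.0007, -0.0222, -0.1221]
0.3 [0.0007, -0.0319, -0.136]
0.2 [0.0008, -0.0428, -0.149]
0.1 [0.0009, -0.0551, -0.1608]
0.0 [0.001, -0.0684, -0.1713]
-0.02 [0.001, -0.0712, -0.1733]
```

Emit:
apply_moves(linear=[[0,0.0014,-0.008],[0,0.0023,-0.0165],[0,0.003,-0.025],[0,0.003,-0.033],[0,0.0029,-0.042],[0,0.0022,-0.05],[0,0.0012,-0.0587],[0,-0.0004,-0.067],[0,-0.0023,-0.0753],[0,-0.0047,-0.0835],[0,-0.0073,-0.0915],[0,-0.0105,-0.0995],[0,-0.014,-0.107],[0,-0.018,-0.1147],[0,-0.022,-0.122],[0,-0.027,-0.129],[0,-0.032,-0.136],[0,-0.037,-0.1427],[0,-0.043,-0.149],[0,-0.043,-0.149]], turn=[[0,0,0],[0,0,0],[0,0,0],[0,0,0],[0,0,0],[0,0,0],[0,0,0],[0,0,0],[0,0,0],[0,0,0],[0,0,0],[0,0,0],[0,0,0],[0,0,0],[0,0,0],[0,0,0],[0,0,0],[0,0,0],[0,0,0],[0,0,0]], jaw=[20,20,20,20,20,20,20,20,20,20,20,20,20,20,20,20,20,20,20,20])

```text
time_s: 20.97
eef_pos: [665.3, -69.0, 290.1]
tool_rot: [0.983, -0.183, 0.002, 0.002]
force: [-0.2, -10.3, 10.8]
grip_width: 23.2
gripper_force: 59.9
```

```bash
python3 - <<'E'
from h import *
st(); print(tp(),fp(),th()); ang((.15,.1,.05,0,-.02))
E
```

```text
t 20.97 p [665.3 -69.  290.1] q [ 0.2   0.24  0.41  0.01 -1.74  1.01] F [ -0.2 -10.3  10.8] w 23.2 gf 59.9 z [ 0.004 -0.005 -1.   ] y [-0.36  -0.933  0.003]
[-120.7 -133.8  290.1] [-9.7 -3.5 10.8] 0.2
0.15 [0.0, -0.0059, -0.0061]
0.1 [0.0, -0.0122, -0.0119]
0.05 [0.0001, -0.0187, -0.0173]
0 [0.0001, -0.0254, -0.0225]
-0.02 [0.0001, -0.0282, -0.0244]
```

Emit:
apply_moves(linear=[[0,-0.003,-0.003],[0,-0.006,-0.006],[0,-0.009,-0.009],[0,-0.012,-0.012],[0,-0.0155,-0.0145],[0,-0.019,-0.0175],[0,-0.022,-0.02],[0,-0.0255,-0.0235],[0,-0.027,-0.0255],[0,-0.027,-0.0255],[0,-0.027,-0.0255]], turn=[[0,0,0],[0,0,0],[0,0,0],[0,0,0],[0,0,0],[0,0,0],[0,0,0],[0,0,0],[0,0,0],[0,0,0],[0,0,0]], jaw=[20,20,20,20,20,20,20,20,20,20,20])

```text
time_s: 21.88
eef_pos: [674.9, -43.9, 314.6]
tool_rot: [0.983, -0.183, 0.002, 0.002]
force: [2.0, -7.5, 10.9]
grip_width: 22.4
gripper_force: 60.0
```

```bash
python3 - <<'E'
from h import *
st(); print(tp(),fp(),th())
E
```

```text
t 21.88 p [674.9 -43.9 314.6] q [ 0.23  0.27  0.5   0.   -1.79  0.97] F [ 2.  -7.5 10.9] w 22.4 gf 60.0 z [ 0.004 -0.004 -1.   ] y [-0.361 -0.933  0.002]
[ -93.8 -133.8  314.6] [-6.3 -4.6 10.9] -0.012
```

Emit:
apply_moves(linear=[[0,-0.001,0.001],[0,-0.001,0.001],[0,-0.001,0.001],[0,-0.001,0.001],[0,-0.001,0.001],[0,-0.001,0.001],[0,0,-0.03],[0,0,-0.06],[0,0,-0.09],[0,0,-0.09],[0,0,-0.09]], turn=[[0,0,0],[0,0,0],[0,0,0],[0,0,0],[0,0,0],[0,0,0],[0,0,0],[0,0,0],[0,0,0],[0,0,0],[0,0,0]], jaw=[25,30,40,60,80,90,90,90,90,90,90])

```text
time_s: 22.8
eef_pos: [675.4, -41.2, 404.0]
tool_rot: [0.983, -0.182, 0.002, -0.0]
force: [1.0, -0.3, -0.1]
grip_width: 76.7
gripper_force: 0.0
```

```bash
python3 - <<'E'
from h import *
np.set_printoptions(precision=1,suppress=True)
st()
im,d=cams.grab_frame("side")
for tn in ("idler_arm_boss","idler_arm_grip","lever_grip","anvil_mid"):
    for r in nets.tip_of(tn,"side")[:4]:
        w=c2w("side",r["position"]); print(tn,round(r["score"],2),w)
cv2.imwrite("pics/s5.png",cv2.resize(im[130:250,190:350,::-1],(800,600),interpolation=cv2.INTER_CUBIC))
E
```

```text
t 22.8 p [675.4 -41.2 404. ] q [ 0.2  0.4  0.8  0.  -2.   1. ] F [ 1.  -0.3 -0.1] w 76.7 gf 0.0 z [ 0.  0. -1.] y [-0.4 -0.9 -0. ]
idler_arm_boss 0.68 [ 393.5 -233.1   29.8]
idler_arm_boss 0.61 [ 675.1 -417.9   27.1]
idler_arm_grip 0.79 [ 628.  -475.6   10.5]
idler_arm_grip 0.66 [559.5  22.6  67.9]
idler_arm_grip 0.55 [ 375.7 -155.7    9.7]
lever_grip 0.83 [668.3 -39.1 325.8]
lever_grip 0.65 [581.6  92.6  91.7]
anvil_mid 0.57 [583.4  94.8  57.3]
```

View pics/s5.png

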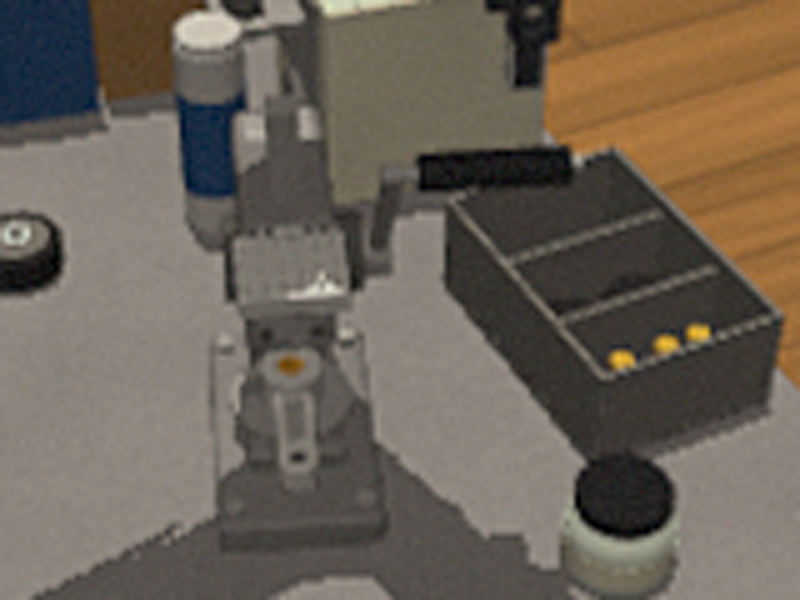

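The bushing at (291,365) is now flush, the arm lies in place, and the lever is back at rest with the gripper clear above it. Handing in.

```bash
python3 -c "
from cell import env
print(env.sign_off())"
```

```text
the job is handed in; nothing more can be done
None
```

I handed the job in at about 23 s of robot time, no verdict was returned. The last picture shows the bushing flush, the arm on the anvil and the lever at rest; at the stop I pushed about 31 N at the grip against the 15–20 N needed, an estimated 125 N on the boss (limit 300 N).

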